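Pop open the larger specimen case

ROBOT

A 6-joint arm with a two-finger parallel gripper is mounted at the origin on a cart in front of the work surface, level with it; the furniture and walls round the work are solid. World frame = base frame: x ahead of the robot, y to its left, z up, the work surface at z = 0. Lengths are in m, angles in rad, forces in N, time in s.
With the tool pointing down it reaches from about 0.35 to 0.775 m from the base axis. Payload 7.3 kg.
Tool frame: the origin (TCP) lies midway between the tips of the shut fingers; the grasp point (between the pads) lies 19 mm behind it; x points along the fingers, z is the direction in which the jaws open and shut, and the axes are right-handed (so a half turn about x gives the same grasp; the last joint's range is limited). The gripper opens to 92 mm and grips with 3 to 60 N. Pads are 19 mm wide; open, the fingers measure 130 mm over their backs; the gripper's body (75 mm by 190 mm) begins 47 mm behind the grasp point.
Start: joints at [1.071, 0.342, 1.524, -0, 1.275, -0.146], TCP at [0.182, 0.493, 0.227] pointing down, gripper open.
Joint ranges: [-2.53, 2.53], [-0.77, 2.02], [0.04, 2.7], [-1, 4.14], [0.28, 2.66], [-3.11, 3.11]. Speed limits (rad/s): [2.57, 2.57, 3.14, 3.14, 3.14, 3.14].

INTERFACE

Orientations are given as a unit quaternion [w, x, y, z].
In Python, from cell import robot gives the robot as it stands.
- The arm moves only by the tool apply_moves, never from a script. Its argument "targets" is a list of rows, each a list of 2 entries, a list of its own where there are three numbers: the shift along the world's x, y, z as a fraction of full scale, then the turn about the world's z as a fraction of full scale. In form: [[[tx, ty, tz], roll], ...]. A call has 1 to 20 rows; each row is the pose to reach, as a shift and turn from the pose measured when the call began; what a row does not reach only later rows make up. Full scale, the value 1, is 15 cm for a shift and 120 degrees for a turn. A row lasts 1/8 s, in which the tool goes at most 62.5 mm and 10.7 degrees, less where a joint would pass 70% of its speed; a pose out of reach is approached as far as the arm can. A call with a number of a shift or a turn outside -1 to 1 is refused whole. A call with a gripper value outside its range is refused whole. "fingers" is the opening in per cent of the stroke, from 0 (shut) to 100 (fully open), set as the call begins (left out, the last holds). The fingers move at their own pace and stop on an object; "grip_force" is the grip in N (left out, the last holds). Time passes only in rows, so rows that repeat a pose let the fingers close. It gives the time, the measured TCP pose, the force and the opening at its end, in the units of the state.
- robot.sense(): the state, without advancing time (a new reading comes with each control period).
- robot.snapshot(name): name is "scene" or "top" or "wrist"; returns the picture (420x560x3 uint8, red, green, blue); there is no depth.
- robot.camera_info(name): a dict with "K" (3x3 intrinsics, pixels), "xyz" and "attitude" of the camera in the world; the wrist camera has in their place "hand_eye" (4x4, takes a point from camera to tool coordinates, whose origin is the TCP and whose axes are the tool frame's). Camera axes: x right, y down, z forward; pixel columns grow to the right and rows downward; lengths in m; the calibration is good to about 2 mm. A picture is of the moment at which its call begins: read the wrist's pose just before it. camera_info takes no time and is no camera call.
- robot.close_job(): hands the job in, once; it reports no verdict.
The state is a dict: "t": time; "qpos": joint angles; "dq": joint speeds; "tau": joint torques, N m; "tool_pos": TCP position; "tcp_rot": TCP orientation; "wrist_force": force on the tool from outside, world axes, zero at the start; "ft_torque": the same for the moment, N m; "width": finger opening in m.
Only numpy, scipy, OpenCV 4.12 (cv2) and the standard library are available. Lean on these libraries where they do the work, as an engineer would, in place of code of your own. Each camera call takes 0.05 s, during which the arm holds its last target.

TASK

Open the larger of the two grey specimen cases with a sprung lid: press the black release key on its front ledge down until the latch lets go, then let the sprung lid swing all the way up by itself, without the robot touching the lid. Take the hand away from the key and leave the smaller case shut.

Things in the scene. Friction and masses are not known exactly. Their poses are not given: they have to be found in the camera images.
- large_key_top (a point): Centre of the top face of the larger case's release key: a black block 28 mm (x) by 44 mm (y), top 48 mm above the bench, 12 mm proud of the 36 mm high, 75 mm deep ledge along the case's front. z is up, x points level from the key towards the lid, y along the lid's front edge, which lies 45 mm behind this point. The case is fixed, grey, 195 mm deep (x), 170 mm wide (y).
- large_key (a joint): How far the larger case's key is pressed straight down, m: 0 up, 0.007 fully down. A spring resists with 1.4 N at first and 4.5 N fully down; the latch lets go at about 0.004. The key springs back up when freed.
- large_lid (a joint): Angle of the larger case's flat aluminium lid (120 x 170 mm, top 51 mm above the bench), rad: 0 shut, 1.75 fully open, standing up at the back. Once unlatched, a spring swings it up about its rear edge in about 1 s, the front edge rising and going away from the key; it stays open.
- small_lid (a joint): Angle of the smaller case's lid, rad: 0 shut, 1.75 open; it must stay shut. This case is of the same make, with an equal key and ledge, but 160 mm deep and 105 mm wide, its lid 85 x 105 mm. The two fixed cases stand side by side, either one on the left, each turned up to about 14 degrees.

How it is judged:
By the outcome, as a careful person would: the job done as asked, in the order asked, and still so for the second after the job is handed in, with the robot touching nothing.
It also fails if it takes over 26 s, if anything falls off the work surface, if the arm or the gripper's body presses on something with over 40 N, if the wrist force passes 120 N, or if a joint passes its speed limit or range.

## Working session

There is one attempt and no reset: what is moved stays moved. The work goes in short steps, Python scripts to look and compute and a tool call to move; the robot and the scene stay as the last step left them, time stands still between calls to the robot, and variables do not carry over. Pictures are saved under pics/ and viewed, and the job is handed in when it is done.

Besides the shell and the picture viewer there is one more tool, called after "Call:" as name(argument=value, ...) on one line, values as JSON. apply_moves: Moves the arm, as the interface text tells. Shift numbers are shares of 15 cm and turn numbers shares of 120 degrees, none past 1 either way. Its arguments: {"type":"object","properties":{"targets":{"type":"array","items":{"type":"array"}},"fingers":{"type":"number"},"grip_force":{"type":"number"}},"required":["targets"]}

```bash
mkdir -p pics; ls; python3 - <<'E'
from cell import robot
import cv2
print(robot.sense())
for n in ("scene","top","wrist"):
    print(n,robot.camera_info(n))
for n in ("scene","top"):
    cv2.imwrite(f"pics/{n}0.png",robot.snapshot(n)[:,:,::-1])
E
```

```text
pics
{'t': 0.0, 'qpos': array([ 1.07099224e+00,  3.42683389e-01,  1.52506117e+00, -2.47932936e-05,
        1.27539673e+00, -1.46014866e-01]), 'dq': array([ 0.00069741, -0.00113754, -0.00064654,  0.00055123,  0.00075115,
        0.00049101]), 'tau': array([ 1.99500537e-04, -4.31242454e+01, -2.44219279e+01,  7.17375451e-02,
        5.60231984e-02, -1.33963140e-04]), 'tool_pos': array([0.18167463, 0.4921069 , 0.22604998]), 'tcp_rot': array([ 0.5796963 , -0.40446448,  0.58066883,  0.40396089]), 'wrist_force': array([-0.0388934 ,  0.49511941, -1.38397548]), 'ft_torque': array([-0.00963718,  0.03693082, -0.04487084]), 'width': 0.09205871680832782}
scene {'K': array([[421.39979269,   0.        , 286.62470476],
       [  0.        , 421.39979269, 204.85362795],
       [  0.        ,   0.        ,   1.        ]]), 'xyz': array([0.21905483, 0.5174622 , 0.75877825]), 'attitude': array([ 0.1178854 , -0.31148265,  0.87607928, -0.34866415])}
top {'K': array([[416.34030095,   0.        , 286.04619048],
       [  0.        , 416.34030095, 202.7604748 ],
       [  0.        ,   0.        ,   1.        ]]), 'xyz': array([ 0.45694095, -0.00477663,  1.18575676]), 'attitude': array([ 0.04383796, -0.69794324,  0.71348759, -0.04346185])}
wrist {'K': array([[374.55216134,   0.        , 276.68000508],
       [  0.        , 374.55216134, 215.65451993],
       [  0.        ,   0.        ,   1.        ]]), 'hand_eye': array([[ 4.24919445e-04, -2.72087693e-01,  9.62272366e-01,
        -1.56897517e-01],
       [-2.73261588e-04, -9.62272449e-01, -2.72087596e-01,
         7.33765932e-02],
       [ 9.99999872e-01, -1.47336765e-04, -4.83239390e-04,
         9.16186130e-04],
       [ 0.00000000e+00,  0.00000000e+00,  0.00000000e+00,
         1.00000000e+00]])}
```

View pics/scene0.png

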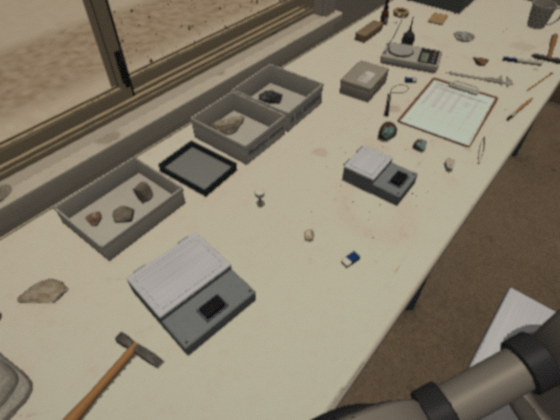

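View pics/top0.png

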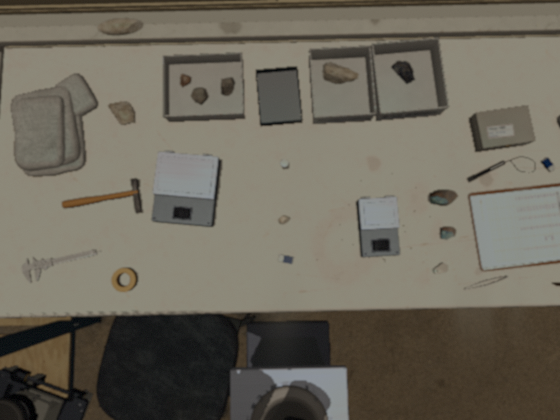

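The larger case is on the left: its key is at about (182,212) in the top view and (212,306) in the scene view. The smaller one is at (380,245) in the top view. Next I'll measure them.

```bash
cat > h.py <<'E'
import numpy as np, cv2
from scipy.spatial.transform import Rotation as R
from cell import robot
def q2R(q): return R.from_quat([q[1],q[2],q[3],q[0]]).as_matrix()
def cam(n):
    c=robot.camera_info(n); return c["K"],q2R(c["attitude"]),c["xyz"]
def back(n,uv,z):
    K,M,p=cam(n); d=M@np.linalg.solve(K,[uv[0],uv[1],1.]); return p+d*(z-p[2])/d[2]
def proj(n,X):
    K,M,p=cam(n); c=(np.atleast_2d(X)-p)@M; c=c@K.T; return c[:,:2]/c[:,2:]
E
python3 - <<'E'
from h import *
for n,b in (("scene",(120,225,270,355)),("top",(145,145,225,230))):
    im=cv2.imread(f"pics/{n}0.png"); x0,y0,x1,y1=b
    g=cv2.cvtColor(im,cv2.COLOR_BGR2GRAY)[y0:y1,x0:x1]
    f=5 if n=="scene" else 7
    f=4 if n=="scene" else 6
    cv2.imwrite(f"pics/{n}z.png",cv2.resize(im[y0:y1,x0:x1],None,fx=f,fy=f,interpolation=cv2.INTER_CUBIC))
    m=(g<38).astype(np.uint8)
    k,l,s,c=cv2.connectedComponentsWithStats(m)
    for i in range(1,k):
        if s[i,4]>20: 
            u=c[i]+[x0,y0]; print(n,u,s[i],back(n,u,.046))
E
```

```text
scene [212.10169492 306.81355932] [ 80  71  25  23 295] [0.57619435 0.28670898 0.046     ]
top [181.5472973  212.60135135] [ 29  63  16  10 148] [0.57754965 0.28236479 0.046     ]
```

```bash
ls pics
```

```text
scene0.png
scenez.png
top0.png
topz.png
```

View pics/scenez.png

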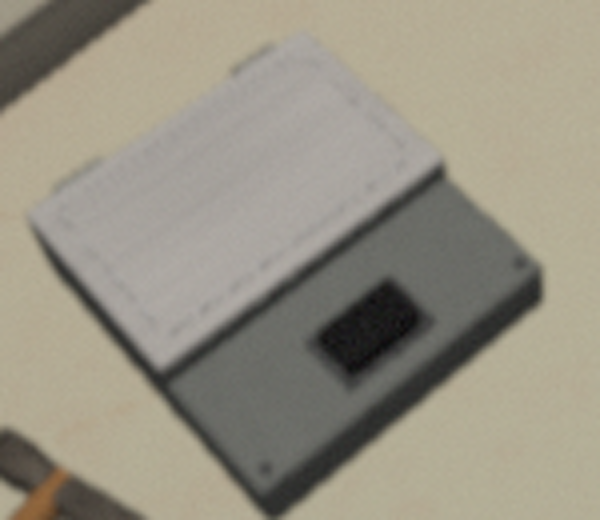

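View pics/topz.png

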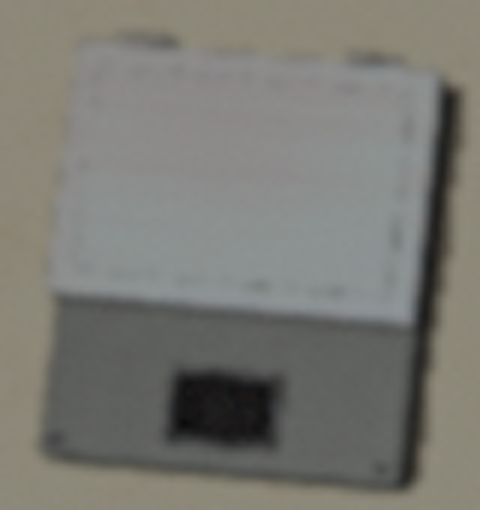

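```bash
python3 - <<'E'
from h import *
S=lambda x,y:(120+x/4,225+y/4); T=lambda x,y:(145+x/6,145+y/6)
for n,pts in (("scene",[S(163,368),S(441,163),S(30,215),S(303,35)]),("top",[T(50,293),T(413,325),T(80,40),T(438,77)])):
    P=np.array([back(n,p,.051) for p in pts])[:,:2]; print(n,P.round(4).tolist())
    a=P[1]-P[0]; print("w",np.linalg.norm(a), "depth",np.linalg.norm(P[2]-P[0]),np.linalg.norm(P[3]-P[1]))
    fwd=np.array([-a[1],a[0]])/np.linalg.norm(a); print("yaw",np.degrees(np.arctan2(fwd[1],fwd[0])),"key",(P[0]+P[1])/2-.045*fwd)
s=robot.sense(); M=q2R(s["tcp_rot"]); print(M.round(3), s["tool_pos"])
# small key
im=cv2.imread("pics/top0.png");g=cv2.cvtColor(im,cv2.COLOR_BGR2GRAY)
print(back("top",(380,245),.046),back("scene",(398,178),.046))
E
```

```text
scene [[0.6315, 0.3626], [0.6123, 0.1999], [0.747, 0.3502], [0.7281, 0.1869]]
w 0.16379091169743318 depth 0.11613926339855267 0.1164914696450267
yaw -6.713441519380111 key [0.57723155 0.28649017]
top [[0.6307, 0.3593], [0.6122, 0.1926], [0.7494, 0.3474], [0.7281, 0.181]]
w 0.1677395313196751 depth 0.11925145635702718 0.11646304767118144
yaw -6.3400215049417215 key [0.57673552 0.28094804]
[[-0.001 -0.938  0.346]
 [-0.001  0.346  0.938]
 [-1.     0.    -0.001]] [0.18171647 0.49217366 0.2261348 ]
[ 0.47692115 -0.25897105  0.046     ] [ 0.4776177  -0.25448426  0.046     ]
```

Call:
apply_moves(targets=[[[0.25,-0.12,0],0.03],[[0.5,-0.24,0],0.06],[[0.75,-0.36,0],0.09],[[0.95,-0.48,0],0.114],[[0.95,-0.48,0],0.114],[[0.95,-0.48,0],0.114]], fingers=0, grip_force=20)

```text
t: 0.85
tool_pos: [0.3237, 0.4202, 0.2259]
tcp_rot: [0.527, -0.47, 0.529, 0.47]
wrist_force: [-0.6, 1.0, 0.4]
width: 0.0363
```

Call:
apply_moves(targets=[[[0.25,-0.12,0],0],[[0.5,-0.24,0],0],[[0.75,-0.36,0],0],[[0.95,-0.48,0],0],[[0.95,-0.48,0],0],[[0.95,-0.48,0],0]])

```text
t: 1.6
tool_pos: [0.465, 0.3491, 0.2256]
tcp_rot: [0.527, -0.47, 0.529, 0.471]
wrist_force: [0.2, 0.7, 0.2]
width: 0.0001
```

Call:
apply_moves(targets=[[[0.24,-0.14,-0.1],0],[[0.48,-0.29,-0.25],0],[[0.72,-0.43,-0.5],0],[[0.72,-0.43,-0.5],0],[[0.72,-0.43,-0.5],0],[[0.72,-0.43,-0.5],0]])

```text
t: 2.35
tool_pos: [0.5724, 0.2862, 0.1523]
tcp_rot: [0.527, -0.471, 0.528, 0.471]
wrist_force: [-0.7, 1.0, 0.4]
width: 0.0005
```

```bash
python3 - <<'E'
from h import *
s=robot.sense(); im=robot.snapshot("wrist")[:,:,::-1]; cv2.imwrite("pics/w1.png",im)
c=robot.camera_info("wrist"); H=c["hand_eye"]; M=q2R(s["tcp_rot"]); print(s["tool_pos"],s["wrist_force"])
np.savez("w1.npz",H=H,M=M,p=s["tool_pos"],K=c["K"])
cv2.imwrite("pics/top1.png",robot.snapshot("top")[:,:,::-1])
E
```

```text
[0.57235938 0.28619046 0.1523297 ] [-0.67571166  0.97124486  0.4040448 ]
```

View pics/w1.png

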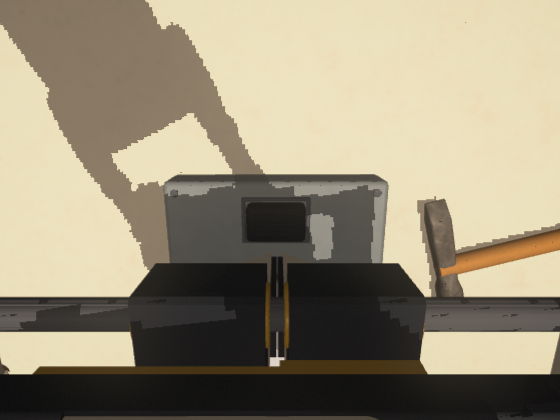

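The wrist view shows the key centred at about (276,222), square to the fingers. I'll check its position from here.

```bash
python3 - <<'E'
import numpy as np
d=np.load("w1.npz");H,M,p,K=[d[k] for k in "HMpK"]
def b(u,v,z):
    r=M@H[:3,:3]@np.linalg.solve(K,[u,v,1.]); o=p+M@H[:3,3]; return o+r*(z-o[2])/r[2]
for u,v,z in [(276,222,.048),(246,203,.048),(306,203,.048),(247,242,.048),(306,242,.048),(167,184,.036),(386,184,.036)]: print(b(u,v,z).round(4))
E
```

```text
[0.5778 0.2858 0.048 ]
[0.5612 0.266  0.048 ]
[0.5661 0.3088 0.048 ]
[0.5907 0.2627 0.048 ]
[0.5957 0.3061 0.048 ]
[0.5431 0.2085 0.036 ]
[0.5614 0.3696 0.036 ]
```

The measurement agrees: key at (0.578, 0.286), and the size matches. Now I'll go down to just above it.

Call:
apply_moves(targets=[[[0.013,0,-0.2],0],[[0.013,0,-0.4],0],[[0.013,0,-0.55],0],[[0.013,0,-0.64],0],[[0.013,0,-0.64],0],[[0.013,0,-0.64],0]])

```text
t: 3.2
tool_pos: [0.5751, 0.2862, 0.0574]
tcp_rot: [0.528, -0.471, 0.527, 0.471]
wrist_force: [0.8, 1.0, 0.0]
width: 0.0006
```

Call:
apply_moves(targets=[[[0,0,-0.04],0],[[0,0,-0.06],0],[[0,0,-0.08],0],[[0,0,-0.09],0],[[0,0,-0.1],0],[[0,0,-0.1],0]])

```text
t: 3.95
tool_pos: [0.5753, 0.2862, 0.0426]
tcp_rot: [0.528, -0.471, 0.527, 0.47]
wrist_force: [-0.3, 0.2, 3.2]
width: 0.0008
```

```bash
python3 - <<'E'
from h import *
s=robot.sense();print(s["tool_pos"],s["wrist_force"])
im=robot.snapshot("scene")[:,:,::-1]; cv2.imwrite("pics/s2.png",im)
E
```

```text
[0.575286   0.2862311  0.04256648] [-0.34093076  0.17362081  3.2008021 ]
```

View pics/s2.png

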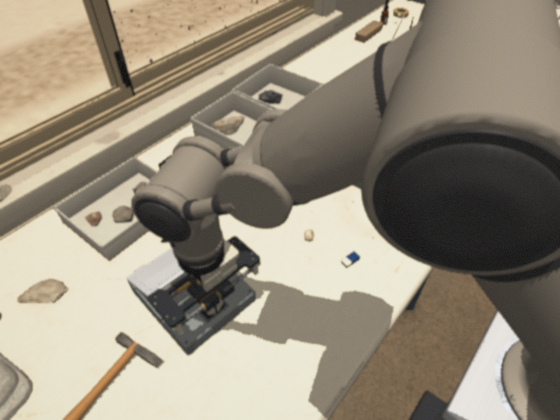

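Call:
apply_moves(targets=[[[0,0,0],0],[[0,0,0],0],[[0,0,0],0],[[0,0,0],0]])

```text
t: 4.5
tool_pos: [0.5753, 0.2863, 0.0426]
tcp_rot: [0.528, -0.471, 0.527, 0.47]
wrist_force: [-0.7, -0.2, 3.5]
width: 0.0007
```

```bash
python3 - <<'E'
from h import *
s=robot.sense();print(s["tool_pos"],s["wrist_force"])
a=robot.snapshot("scene")[200:370,80:300,::-1];b=robot.snapshot("top")[100:270,110:330,::-1]
cv2.imwrite("pics/s3.png",cv2.resize(np.vstack([a,b])[:,:],None,fx=1.7,fy=1.7))
E
```

```text
[0.57527616 0.2862503  0.04260985] [-0.72390482 -0.21989874  3.54444115]
```

View pics/s3.png

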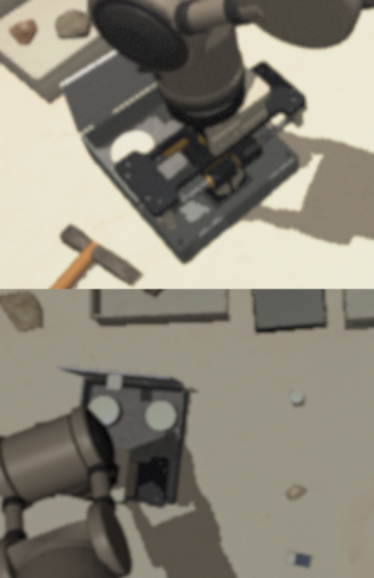

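The lid has swung up at the back and the case interior is visible. I'll let it finish, then lift straight up and back off towards the robot.

Call:
apply_moves(targets=[[[0,0,0],0],[[0,0,0],0],[[0,0,0],0],[[0,0,0],0],[[0,0,0],0],[[0,0,0],0],[[0,0,0.05],0],[[0,0,0.2],0],[[-0.1,0,0.4],0],[[-0.3,0,0.6],0],[[-0.55,0,0.8],0],[[-0.8,0,0.9],0],[[-0.8,0,0.9],0],[[-0.8,0,0.9],0]])

```text
t: 6.35
tool_pos: [0.4557, 0.2862, 0.1775]
tcp_rot: [0.528, -0.472, 0.527, 0.47]
wrist_force: [-0.0, -0.2, -0.2]
width: 0.0003
```

```bash
python3 - <<'E'
from h import *
s=robot.sense();print(s["tool_pos"],s["wrist_force"],s["t"])
a=robot.snapshot("scene")[:,:,::-1];b=robot.snapshot("top")[:,:,::-1]
cv2.imwrite("pics/s4.png",np.vstack([a[:300],b[:300]]))
E
```

```text
[0.4557271  0.28623904 0.17753388] [-0.02006413 -0.21526811 -0.2206382 ] 6.35
```

View pics/s4.png

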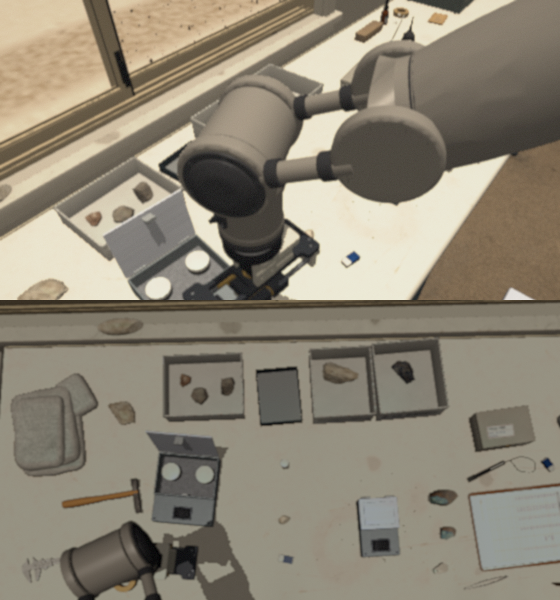

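The lid stands open, with its top edge from about (150,134) to (215,137) in the top view, and the small case's lid is flat. I'll check the angle before handing in.

```bash
python3 - <<'E'
from h import *
k=np.array([.578,.286,0]);f=np.array([np.cos(.113),-np.sin(.113),0]);l=np.array([-f[1],f[0],0])
for th in (1.2,1.5,1.75):
    q=[k+f*(.165-.12*np.cos(th))+l*s*.085+[0,0,.048+.12*np.sin(th)] for s in (1,-1)]
    print(th,proj("top",q).round(0).tolist(),proj("scene",q).round(0).tolist())
b=robot.snapshot("top")[120:230,140:240,::-1];a=robot.snapshot("scene")[170:320,90:240,::-1]
cv2.imwrite("pics/s5.png",np.hstack([cv2.resize(b,(400,440)),cv2.resize(a,(400,440))]))
E
```

```text
1.2 [[141.0, 157.0], [208.0, 163.0]] [[122.0, 258.0], [201.0, 208.0]]
1.5 [[142.0, 143.0], [209.0, 149.0]] [[110.0, 244.0], [190.0, 196.0]]
1.75 [[144.0, 131.0], [211.0, 137.0]] [[102.0, 235.0], [181.0, 189.0]]
```

View pics/s5.png

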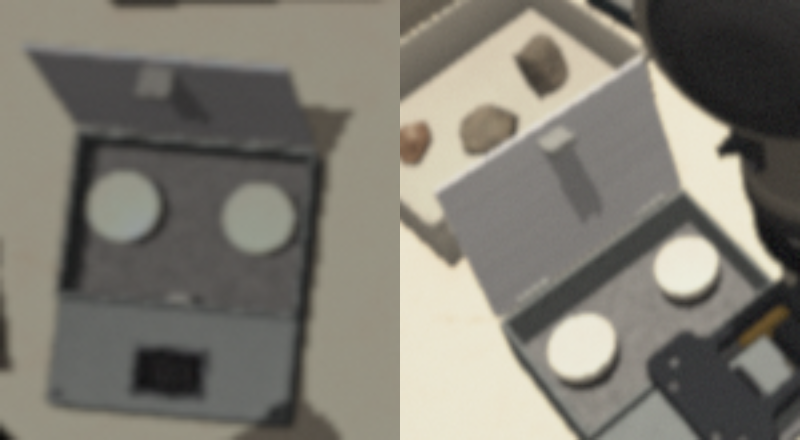

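The measured lid edge is at (146,131) to (212,137) in the top view and (105,235) to (181,189) in the scene view. That fits 1.75 rad, so the lid is fully open.

```bash
python3 -c "
from cell import robot
print(robot.close_job())"
```

```text
the job is handed in; nothing more can be done
None
```

The larger case (the left one) is open, and the job is handed in. With the fingers shut, I pressed its key about 5.4 mm, with a measured push of about 3.5 N. I held it there while the lid sprang up by itself, then lifted straight up and backed off towards the robot.

- **Lid:** in both the top and scene views the lid's edge is within about 3 pixels of where it should be at 1.75 rad, so it is fully open.
- **Robot:** the wrist force is back near zero (0.3 N or less), and the hand is about 12 cm in front of the key and 13 cm above it.
- **Small case:** its lid looks flat and shut in the top view.
- **Time:** about 6.5 s of the 26 s allowed.
- **Disagreement:** before the press, the top and scene views placed the key about 4–5 mm apart in y. A wrist-camera look put it between them, so I used that.

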